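Free the cam lock and level the hinged shelf on its foot, keeping it pressed down

TASK

Level the little hinged shelf: first flip its cam lever right over, away from the foot wheel, to free the levelling foot, then turn the foot wheel until the bubble stands between the two lines of the spirit level while you press the level down so that the shelf sits firmly on its foot. Without pressing, the shelf springs up and the bubble tells nothing; do not turn the wheel before the lever is over. Finish while still pressing the spirit level fully down with the bubble centred (do not let go), and leave the other things on the counter where they are.

Things in the scene. Friction and masses are not known exactly. Their poses are not given: they have to be found in the camera images.
- stand: Dark cast-iron base plate 130 x 430 x 8 mm, fixed on the counter, carrying the hinged shelf, the foot wheel and the cam lever in one row along its y axis: shelf hinge at y = +170 mm, spirit level centred at y = +50, foot wheel axis at y = -120, lever pivot at y = -205 (pivot 70 mm up). Origin: on the counter; z up. The wooden shelf (100 mm wide, 228 long, 16 thick) spans y = -63 to +165, its top about 50 mm up; it hinges about an axis along the stand's x, 42 mm up.
- level_top (a point): Centre of the top plane of the aluminium spirit level screwed to the shelf, 36 mm above the shelf's top. The level is 180 mm long (along its y, +y towards the hinge), 34 wide. Each end is a flat solid block 48 mm long, with its top at this height; between the blocks lies an open 84 mm stretch with the level's vial (18 mm round tube, pale green-yellow, two black lines 28 mm apart at its middle, a light bubble 19 mm long in it).
- level_press (a point): Middle of the top of the level's end block nearest the foot wheel (block 48 x 34 mm), 66 mm from the level's centre: a good place to press. Pushed straight down here, the shelf gives about 12 mm with some 5 N and then stands firm on its foot. (At the other block it takes about 18 N.) Released, it springs up again.
- shelf (a joint): How far the sprung shelf is pressed down (rad): 0 = sprung up, 0.064 = fully down, sitting on its foot. It is fully down for the job above 0.060.
- bubble (a joint): Where the bubble stands along its gently curved vial (rad): 0 = midway between the two lines, + towards the foot wheel, - towards the hinge; 0.001 rad is 0.7 mm along the vial. It equals the tilt of the level (+ foot end high), stops at +-0.036 (25 mm), settles within 1 s. At first, with the shelf pressed fully, it is 6 to 22 mm to the hinge side; unpressed it lies at its stop on the foot side.
- bubble_mid (a point): Centre of the light bubble (19 mm long) in the vial.
- vial_mid (a point): Middle of the vial's top, midway between its two black lines.
- wheel (a joint): Angle of the foot wheel (rad), positive clockwise seen from above, range -1.2 to 4.2, starting between -0.4 and 0.4. Clockwise raises the foot end: each radian tilts the shelf by about 0.013 rad, moving the pressed bubble about 9 mm towards the foot. Where it is level differs each time (0.7 to 2.5 rad clockwise from the start). It stays where it is left; about 0.1 N m turns it.
- wheel_grip (a point): On the upright axis of the dark knurled foot wheel, half-way up its rim: wheel 48 mm diameter, 24 mm high (its top 107 mm above the counter), on an upright stud. It turns but does not move up or down.
- wheel_mark (a point): Point on the wheel's rim, 21 mm from its axis, under the small bright bar on the wheel's top; it goes round with the wheel.
- lever (a joint): Angle of the cam lever (rad): 0 to 0.1 at the start (locked: leaning 45 degrees towards and over the wheel), 1.57 = right over (free: leaning 45 degrees away from the wheel). It counts as free above 1.3. It stays where it is left; about 2 N at its tip moves it.
- lever_tip (a point): Outer end of the cam lever, centre of its black round-ended grip (18 mm diameter, 25 mm long). The lever is an 85 mm long round steel bar (12 mm diameter) from the pivot to here, swinging in the stand's y-z plane about an axis along the stand's x.
- jar: Bystander: glass jar of brown buttons with a cork, 72 mm diameter, 108 high. Origin under its centre.
- dish: Bystander: white ceramic dish, 120 mm diameter, 35 high. Origin under its centre.
- tap_light: Bystander: white round press-button tap light, 84 mm diameter, 31 high. Origin under its centre.
- lint_brush: Bystander: steel lint brush 208 mm long, 20 high, lying; origin where handle and head meet, head (100 x 35 mm) to its +x.

How it is judged:
On the way, in this order (a step that is already met when the one before it is completed fails the run):
1. the cam lever is flipped over, freeing the foot (value of joint lever above 1.3 rad), for 0.2 s.
2. the foot wheel is turned (distance of wheel_mark from where it was at the start of the episode above 0.008 m), for 0.2 s.
At the end, for the whole second after the job is handed in: The fingers press on the spirit level with more than 3 N, the shelf is fully down on its foot (above 0.060 rad of 0.064), the bubble is within 4.2 mm (0.006 rad) of the middle between the lines, and the cam lever is still over in its free position (above 1.3 rad) (value of joint lever above 1.3 rad and value of joint shelf above 0.06 rad and contact force between the fingers and level above 3 N and value of joint bubble between -0.006 and 0.006 rad); the arm keeps its last pose, push and grip.
It fails at once if the foot wheel was turned (mark moved over 6 mm) while the cam lever was not yet over or was back (value of joint lever below 1.2 rad and distance of wheel_mark from where it was at the start of the episode above 0.006 m).
It fails at once if a bystander was moved by more than 30 mm (distance of any of jar, dish, tap_light, lint_brush from where it was at the start of the episode above 0.03 m).
It also fails if it takes over 64 s, if anything falls off the work surface, if the arm or the gripper's body presses on something with over 40 N, if the wrist force passes 120 N, or if a joint passes its speed limit or range.

ROBOT

A 6-joint arm with a two-finger parallel gripper is mounted at the origin on the work surface. World frame = base frame: x ahead of the robot, y to its left, z up, the work surface at z = 0. Lengths are in m, angles in rad, forces in N, time in s.
With the tool pointing down it reaches from about 0.35 to 0.975 m from the base axis. Payload 17.4 kg.
Tool frame: the origin (TCP) lies at the very end of the fingers, on their centre line; the grasp point (between the pads) lies 19 mm behind it; z points along the fingers, y is the line along which they close (so a half turn about z gives the same grasp; the last joint's range is limited). The gripper opens to 85 mm and grips with 20 to 120 N. Pads are 22 mm wide; open, the fingers measure 114 mm over their backs; the gripper's body (76 mm by 85 mm) begins 54 mm behind the grasp point. The pads swing forward as they close: fully open they stand 13 mm farther back than shut.
Start: joints at [1.081, 0.116, 1.442, -0, 1.584, -0.038], TCP at [0.295, 0.607, 0.231] pointing down, gripper open.
Joint ranges: [-2.83, 2.83], [-0.83, 2.19], [0.07, 2.5], [-1.14, 4.28], [0.01, 3], [-2.97, 2.97]. Speed limits (rad/s): [1.89, 1.89, 2.22, 3.14, 3.14, 3.14].

INTERFACE

Orientations are given as a unit quaternion [x, y, z, w].
In Python, from station import env gives the robot as it stands.
- The arm moves only by the shell command python3 -m handwheel 'ROWS' [FORCE]. ROWS is JSON, a list of rows, each a list of 7 numbers: the shift along the tool's x, y, z in cm, then the turn, a rotation vector about the tool's x, y, z in rad, then the finger opening in cm, from 0 to 8.54. A call has 1 to 12 rows; each row shifts and turns the commanded pose from where the row before left it, along the tool's axes as they then stand; what a row does not reach is not made up. A row lasts 1/8 s, in which the tool goes at most 62.5 mm and 10.7 degrees, less where a joint would pass 70% of its speed; a pose out of reach is approached as far as the arm can. A call is refused whole if a number of a shift passes 6.25 or a number of a turn 0.188, either way. A call with a gripper value outside its range is refused whole. The fingers move at their own pace and stop on an object; FORCE is the grip in N (left out, the last holds). Time passes only in rows, so rows that do not move let the fingers close. It gives the time, the measured TCP pose, the force, the opening and the grip force at its end, in the units of the state.
- env.read_state(): the state, without advancing time (a new reading comes with each control period).
- env.snapshot(name): name is "side" or "top"; returns a dict with "img" (384x512x3 uint8, blue, green, red), "z_map" (384x512 float32, m along the optical axis (not along the pixel's ray), 0 where there is no reading), "fx", "fy", "cx", "cy" (pixels), "k1" (the pictures are not rectified: a ray, as slopes to the right and down, at radius r is drawn at 1 + k1 r^2 times it, then the intrinsics apply), "position" and "orientation" of the camera in the world. Camera axes: x right, y down, z forward; pixel columns grow to the right and rows downward; lengths in m; the calibration is good to about 2 mm. A picture is of the moment at which its call begins.
- env.sign_off(): hands the job in; it is judged then, once.
The state is a dict: "time": time; "joints": joint angles; "qvel": joint speeds; "tau": joint torques, N m; "ee_pos": TCP position; "tcp_rot": TCP orientation; "ft_force": force on the tool from outside, world axes, zero at the start; "torque": the same for the moment, N m; "gripper_width": opening from 0.0 (shut) to 1.0 (fully open); "grip_force": force on a finger pad.
Only numpy, scipy, OpenCV 4.12 (cv2) and the standard library are available. Lean on these libraries where they do the work, as an engineer would, in place of code of your own. Each camera call takes 0.05 s, during which the arm holds its last target. There are 200 camera calls.

## Working session

There is one attempt and no reset: what is moved stays moved. The work goes in short steps, Python scripts to look and compute and a shell command to move; the robot and the scene stay as the last step left them, time stands still between calls to the robot, and variables do not carry over. Pictures are saved under pics/ and viewed, at most 10 in all, crops included, and the job is handed in when it is done.

```bash
mkdir -p pics
cat > h.py <<'E'
import numpy as np, cv2
from scipy.spatial.transform import Rotation as R
from station import env
def snap(n,save=None):
    s=env.snapshot(n)
    if save: cv2.imwrite('pics/'+save,s['img'])
    return s
def ray(s,u,v):
    x,y=(u-s['cx'])/s['fx'],(v-s['cy'])/s['fy']
    a,b=x,y
    for _ in range(20):
        k=1+s['k1']*(a*a+b*b); a,b=x/k,y/k
    return np.array([a,b,1.])
def rot(s): return R.from_quat(s['orientation']).as_matrix()
def at_z(s,u,v,z):
    d=rot(s)@ray(s,u,v); p=np.array(s['position']); return p+d*(z-p[2])/d[2]
def by_depth(s,u,v):
    return np.array(s['position'])+rot(s)@(ray(s,u,v)*s['z_map'][int(v),int(u)])
def proj(s,P):
    c=rot(s).T@(np.array(P)-s['position']); a=c[:2]/c[2]; k=1+s['k1']*(a@a)
    return np.array([a[0]*k*s['fx']+s['cx'],a[1]*k*s['fy']+s['cy']])
E
python3 - <<'E'
from h import *
for n in('top','side'):
    s=snap(n,n+'1.png'); print(n,s['position'],s['orientation'],s['fx'],s['k1'])
print(env.read_state())
E
```

```text
top [0.33300817 0.01099453 1.08237102] [-0.69982122  0.70903619 -0.05394711  0.06787962] 414.5845261448729 -0.10680568756297049
side [-0.08114109 -0.94443233  0.94217892] [ 0.88038307 -0.27481127  0.10767406 -0.37122864] 441.4667699156078 -0.09699996426077713
{'time': 0.1, 'joints': array([ 1.08119457e+00,  1.16449806e-01,  1.44214804e+00, -4.62761235e-05,
        1.58404457e+00, -3.77926713e-02]), 'qvel': array([ 0.00127578, -0.00089853, -0.00152901,  0.00049402,  0.00115114,
       -0.00028116]), 'tau': array([ 2.08364596e-03, -7.33672214e+01, -6.33789396e+01,  3.03138404e-05,
        5.33236642e-03, -5.79678454e-05]), 'ee_pos': array([0.29463891, 0.6071165 , 0.23065938]), 'tcp_rot': array([ 2.23988270e-01,  9.74591699e-01, -5.12768025e-04, -1.14474749e-04]), 'ft_force': array([-0.46270764, -0.04210274,  0.29834253]), 'torque': array([ 0.00120806, -0.00800189, -0.06765637]), 'grip_force': 0.0, 'gripper_width': 1.0015134107623223}
```

View pics/top1.png

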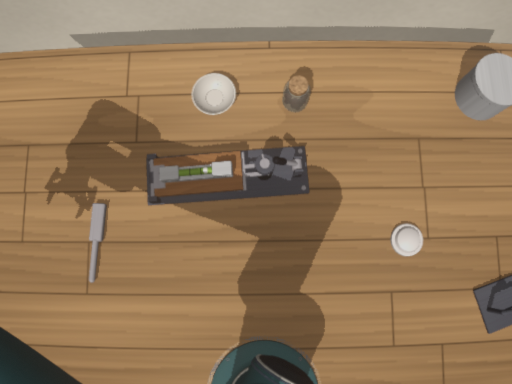

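View pics/side1.png

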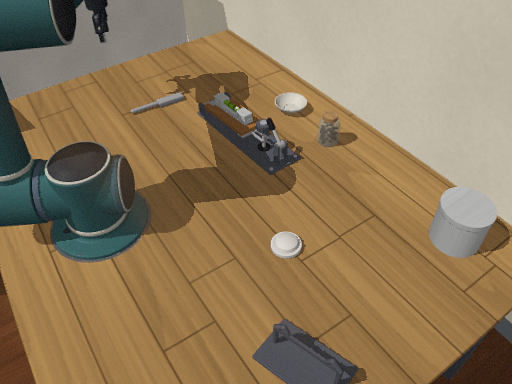

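The top view shows the stand spanning (147,154) to (309,193), with the hinge at the left (+y), the level at (165–232,172) and the wheel at about (265,163). The lever is at the right, the dish and jar are beyond the stand, and the brush is to its left. Next I fit the plate.

Run:
```python
from h import *
s=snap('top'); im=s['img']
hsv=cv2.cvtColor(im,cv2.COLOR_BGR2HSV)
z=s['z_map']
P=np.zeros(im.shape); M=rot(s)
for v in range(120,230):
    for u in range(120,340):
        P[v,u]=np.array(s['position'])+M@(ray(s,u,v)*z[v,u])
H=P[...,2]
m=((H>0.0045)&(H<0.2)).astype(np.uint8); m[:,:130]=0;m[:130]=0; m[:, 330:]=0
m=cv2.morphologyEx(m,cv2.MORPH_OPEN,np.ones((3,3)))
n,l,st,c=cv2.connectedComponentsWithStats(m); i=1+np.argmax(st[1:,4]); print(st[i])
pts=P[l==i]; low=pts
r=cv2.minAreaRect(low[:,:2].astype(np.float32)*1000); print(r)
for k in (0.12,0.1,0.095,0.08): 
    q=pts[(pts[:,2]>k)]; print(k,len(q),q.mean(0) if len(q) else '')
# edges with dark mask
d=((hsv[...,2]<75)&(hsv[...,1]<90)).astype(np.uint8)
cv2.imwrite('pics/c.png',cv2.vconcat([cv2.resize(im[135:215,135:325],None,fx=4,fy=4,interpolation=cv2.INTER_CUBIC)]))
t=snap('side')['img']; cv2.imwrite('pics/d.png',cv2.resize(t[70:180,190:310],None,fx=5,fy=5,interpolation=cv2.INTER_CUBIC))
for uv in [(265,163),(283,160),(222,169),(165,174)]: print(uv,by_depth(s,*uv))
```

```text
[ 147  146  162   59 7398]
((559.88671875, 90.11763000488281), (130.5679931640625, 428.83416748046875), 3.6507911682128906)
0.12 89 [ 0.5666028  -0.04241444  0.13292244]
0.1 428 [ 0.56508022 -0.01908111  0.11334577]
0.095 493 [ 0.56439264 -0.00894258  0.11108818]
0.08 1290 [0.55875743 0.08437038 0.09702429]
(265, 163) [ 0.5653308  -0.01075935  0.1092004 ]
(283, 160) [ 0.56757228 -0.05305618  0.12759076]
(222, 169) [0.55592405 0.09437342 0.09264001]
(165, 174) [0.54695821 0.23635209 0.0870829 ]
```

View pics/c.png

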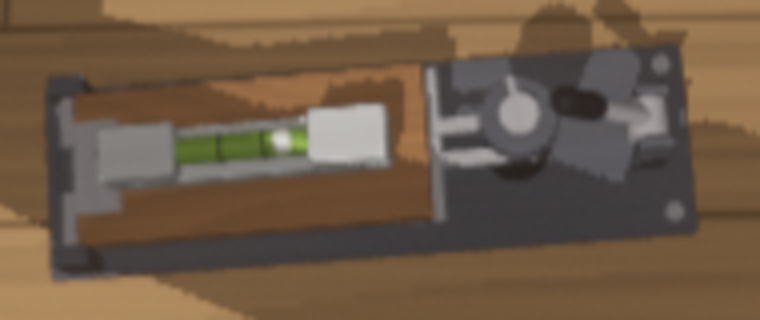

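View pics/d.png

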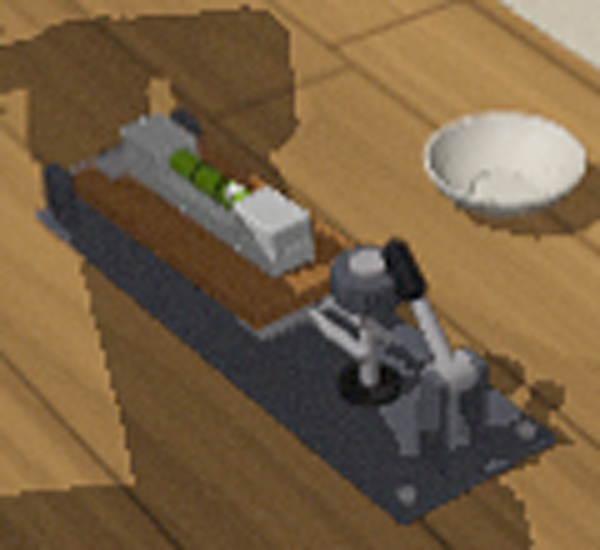

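The crop shows the wheel hub at (264.5,163), the lever grip at (279.5,160.5) and the level block centres at (222,168) and (169,173). The plate is offset about −20 mm from the stand origin. I'll fit the row axis and work out the moves.

```bash
cat >> h.py <<'E'
W=np.array([0.5653,-0.0105]); psi=np.radians(3.65)
def setf():
    import json,os
    if os.path.exists('f.json'):
        d=json.load(open('f.json')); return np.array(d['o']),d['psi']
def stand(x,y,z):
    o,p=setf(); c,s=np.cos(p),np.sin(p); return np.array([o[0]+c*x-s*y,o[1]+s*x+c*y,z])
def delta(P,yaw=None):
    """tool-axis shift (cm) and yaw turn to get from measured to P; tool y at world yaw, z down"""
    st=env.read_state(); Rm=R.from_quat(st['tcp_rot'])
    o,p=setf(); yaw=p if yaw is None else yaw
    T=R.from_matrix(np.array([[np.sin(yaw),np.cos(yaw),0],[-np.cos(yaw),np.sin(yaw),0],[0,0,-1]]).T@np.eye(3)) if 0 else R.from_matrix(np.column_stack([[ -np.sin(yaw)*-1, -np.cos(yaw),0],[np.cos(yaw),np.sin(yaw),0],[0,0,-1]]))
    if np.linalg.det(T.as_matrix())<0: raise SystemExit
    rv=(Rm.inv()*T).as_rotvec()
    print('turn',rv.round(3),'shift before',(Rm.inv().apply(P-st['ee_pos'])*100).round(2),'shift after turn',(T.inv().apply(P-st['ee_pos'])*100).round(2),'t',st['time'],'F',st['ft_force'].round(1),'j6',st['joints'][5].round(2))
E
python3 - <<'E'
from h import *
import json
s=snap('top')
w=at_z(s,264.5,163.25,.108); a=by_depth(s,222,168.3); b=by_depth(s,169,173)
l=at_z(s,279.5,160.7,.135); print(w,a,b,l)
pts=np.array([w[:2],a[:2],b[:2],l[:2]]); Y=np.array([-120,-16,116,-145])/1000
from scipy.optimize import least_squares
f=lambda q:np.concatenate([q[0]-np.sin(q[2])*Y-pts[:,0],q[1]+np.cos(q[2])*Y-pts[:,1]])
r=least_squares(f,[.56,.11,.06]); print(r.x,(r.fun*1000).round(1))
json.dump({'o':[r.x[0],r.x[1]],'psi':r.x[2]},open('f.json','w'))
S=snap('side')
for n,P in [('wheel',stand(0,-.12,.107)),('tip',stand(0,-.145,.13)),('press',stand(0,-.016,.095))]: print(n,P,proj(s,P),proj(S,P))
delta(stand(0,-.105,.2))
E
```

```text
[ 0.56501726 -0.00956945  0.108     ] [0.55728763 0.09422836 0.09437088] [0.54972377 0.22679676 0.0852001 ] [ 0.56418784 -0.04430295  0.135     ]
[0.55666827 0.10796912 0.05787127] [-1.4  0.3  0.2  0.9 -2.3 -2.2 -3.   7.5]
wheel [ 0.56360895 -0.01182999  0.107     ] [265.4406046  163.90012731] [263.34187472 123.44175455]
tip [ 0.56505492 -0.03678814  0.13      ] [276.19443319 160.89484298] [268.29706283 121.18343147]
press [0.55759369 0.09199591 0.095     ] [222.8897188  168.10624547] [243.98908533 111.80303658]Traceback (most recent call last):
  File "<stdin>", line 13, in <module>
  File "h.py", line 33, in delta
    T=R.from_matrix(np.array([[np.sin(yaw),np.cos(yaw),0],[-np.cos(yaw),np.sin(yaw),0],[0,0,-1]]).T@np.eye(3)) if 0 else R.from_matrix(np.column_stack([[ -np.sin(yaw)*-1, -np.cos(yaw),0],[np.cos(yaw),np.sin(yaw),0],[0,0,-1]]))
                                                                                                                         ~~~~~~~~~~~~~^^^^^^^^^^^^^^^^^^^^^^^^^^^^^^^^^^^^^^^^^^^^^^^^^^^^^^^^^^^^^^^^^^^^^^^^^^^^^^^^^^^^^^^^^^^^
  File "scipy/spatial/transform/_rotation.pyx", line 1143, in scipy.spatial.transform._rotation.Rotation.from_matrix
ValueError: Non-positive determinant (left-handed or null coordinate frame) in rotation matrix 0: [[ 0.05783898  0.99832593  0.        ]
 [-0.99832593  0.05783898  0.        ]
 [ 0.          0.         -1.        ]].
```

```bash
python3 - <<'E'
import re
L=open('h.py').read().split('\n')
L=[('    T=R.from_matrix(np.column_stack([[-np.sin(yaw),np.cos(yaw),0],[np.cos(yaw),np.sin(yaw),0],[0,0,-1]]))' if x.startswith('    T=') else x) for x in L if 'linalg.det' not in x]
open('h.py','w').write('\n'.join(L))
import json
json.dump({'o':[.5572,.1093],'psi':.0600},open('f.json','w'))
E
python3 - <<'E'
from h import *
print(stand(0,-.12,.107)); delta(stand(0,-.112,.2))
E
```

```text
[ 0.56439568 -0.01048406  0.107     ]
turn [-0.     0.     1.059] shift before [-50.84 -43.1    3.12] shift after turn [-62.47  23.22   3.1 ] t 0.3 F [-0.4 -0.3  0.4] j6 -0.04
```

```bash
python3 -m handwheel '[[0,0,0,0,0,0.1765,0],[0,0,0,0,0,0.1765,0],[0,0,0,0,0,0.1765,0],[0,0,0,0,0,0.1765,0],[0,0,0,0,0,0.1765,0],[0,0,0,0,0,0.1765,0],[-5.2,1.94,0,0,0,0,0],[-5.2,1.94,0,0,0,0,0],[-5.2,1.94,0,0,0,0,0],[-5.2,1.94,0,0,0,0,0],[-5.2,1.94,0,0,0,0,0],[-5.2,1.94,0,0,0,0,0]]' 20; python3 -m handwheel '[[-5,1.9,0,0,0,0,0],[-5,1.9,0,0,0,0,0],[-5,1.9,0,0,0,0,0],[-5,1.9,0,0,0,0,0],[-5,1.9,0,0,0,0,0],[-3,1,0,0,0,0,0],[0,0,0,0,0,0,0]]'; python3 -c "
from h import *
delta(stand(0,-.112,.123))"
```

```text
time: 1.8
ee_pos: [0.4299, 0.3011, 0.2314]
tcp_rot: [0.685, 0.728, 0.0, 0.0]
ft_force: [0.4, 0.4, -0.1]
gripper_width: -0.004
grip_force: 0.0
time: 2.68
ee_pos: [0.5516, 0.0278, 0.231]
tcp_rot: [0.687, 0.727, -0.0, -0.0]
ft_force: [-0.7, 0.2, -0.5]
gripper_width: -0.002
grip_force: 0.0
turn [-0.001  0.    -0.003] shift before [-3.09  1.06 10.8 ] shift after turn [-3.1   1.04 10.8 ] t 2.675 F [-0.7  0.2 -0.5] j6 -0.05
```

```bash
python3 -m handwheel '[[-3.1,1.05,0,0,0,0,0],[0,0,3.6,0,0,0,0],[0,0,3.6,0,0,0,0],[0,0,3.6,0,0,0,0],[0,0,0,0,0,0,0]]'
python3 - <<'E'
from h import *
delta(stand(0,-.12,.123))
s=snap('side'); cv2.imwrite('pics/e.png',cv2.resize(s['img'][50:180,190:330],None,fx=4,fy=4,interpolation=cv2.INTER_CUBIC))
E
```

```text
time: 3.3
ee_pos: [0.5621, 0.0001, 0.121]
tcp_rot: [0.685, 0.728, -0.001, -0.002]
ft_force: [-0.2, 0.3, -0.3]
gripper_width: -0.001
grip_force: 0.0
turn [-0.004 -0.001  0.001] shift before [-1.07  0.16 -0.2 ] shift after turn [-1.07  0.16 -0.2 ] t 3.3 F [-0.2  0.3 -0.3] j6 -0.11
```

View pics/e.png

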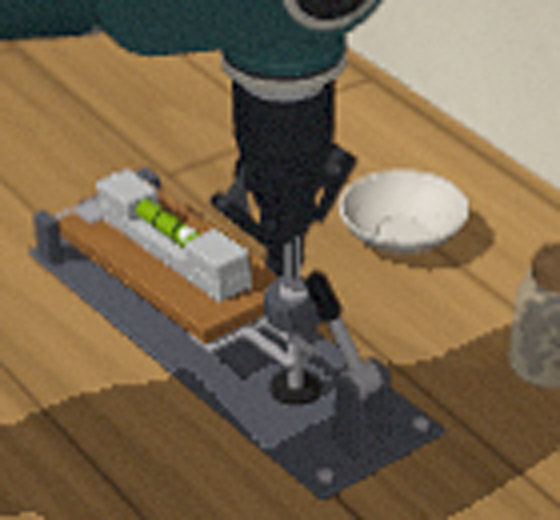

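The closed fingertips stand just above the wheel at (292,280), on the wheel side of the lever grip at (322,295), so I can push the lever over now.

```bash
python3 -m handwheel '[[-1.5,0.1,-0.1,0,0,0,0],[-1.2,0,0,0,0,0,0],[-1.2,0,0,0,0,0,0],[-1.2,0,0,0,0,0,0],[-1.2,0,0,0,0,0,0],[-1.2,0,0,0,0,0,0],[-1.2,0,0,0,0,0,0],[-1.2,0,0,0,0,0,0],[-1.2,0,0,0,0,0,0],[-0.8,0,0,0,0,0,0],[0,0,0,0,0,0,0]]'
python3 - <<'E'
from h import *
delta(stand(0,-.233,.123))
s=snap('side'); cv2.imwrite('pics/f.png',cv2.resize(s['img'][50:180,190:330],None,fx=4,fy=4,interpolation=cv2.INTER_CUBIC))
E
```

```text
time: 4.72
ee_pos: [0.5717, -0.1202, 0.1243]
tcp_rot: [0.686, 0.728, -0.0, 0.0]
ft_force: [0.9, 0.1, 1.2]
gripper_width: -0.001
grip_force: 0.0
turn [ 0.     0.001 -0.001] shift before [-0.3  -0.07  0.13] shift after turn [-0.3  -0.07  0.13] t 4.725 F [0.9 0.1 1.2] j6 -0.31
```

View pics/f.png

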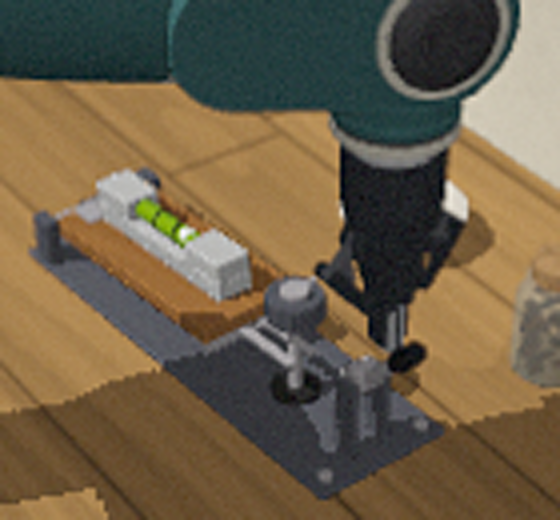

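The lever has gone over: its grip is at crop (407,357), just past the fingers. I'll nudge it a little further towards its stop and check the angle from the projection.

```bash
python3 -m handwheel '[[-0.3,0,0.1,0,0,0,0],[-0.3,0,0,0,0,0,0],[-0.3,0,0,0,0,0,0],[0,0,0,0,0,0,0]]'
python3 - <<'E'
from h import *
delta(stand(0,-.233,.123))
s=snap('side')
for a in (1.1,1.3,1.45,1.57):
    t=a-np.pi/4; print(a,proj(s,stand(0,-.205-.085*np.sin(t),.07+.085*np.cos(t))).round(1))
im=s['img'][125:155,275:305]; g=im.max(2); 
v,u=np.where(g<32); n,l,st,c=cv2.connectedComponentsWithStats((g<32).astype(np.uint8)); print(st.tolist(),(c+[275,125]).round(1).tolist())
E
```

```text
time: 5.28
ee_pos: [0.5721, -0.126, 0.1233]
tcp_rot: [0.685, 0.728, 0.002, -0.002]
ft_force: [-2.7, 22.4, 3.7]
gripper_width: -0.0
grip_force: 9.4
turn [-0.    -0.005  0.001] shift before [ 0.27 -0.08  0.03] shift after turn [ 0.27 -0.08  0.03] t 5.275 F [-2.7 22.4  3.7] j6 -0.32
1.1 [286.6 128.6]
1.3 [290. 133.]
1.45 [292.2 136.6]
1.57 [293.8 139.7]
[[0, 0, 30, 30, 826], [2, 0, 1, 1, 1], [4, 0, 4, 4, 9], [10, 0, 1, 1, 1], [11, 0, 4, 5, 9], [14, 0, 1, 1, 1], [16, 0, 3, 2, 3], [9, 2, 1, 1, 1], [9, 4, 1, 1, 1], [9, 6, 3, 6, 12], [13, 13, 8, 6, 36]] [[289.6, 140.0], [277.0, 125.0], [280.7, 126.2], [285.0, 125.0], [287.0, 127.4], [289.0, 125.0], [292.0, 125.3], [284.0, 127.0], [284.0, 129.0], [285.2, 133.8], [291.2, 140.4]]
```

The lever is hard against its stop, with the grip seen at (291,140), which is about 1.57 rad, and a push of 22 N. Next I back off and go to the press point.

```bash
python3 -m handwheel '[[2,0,0,0,0,0,0],[1,0,-4,0,0,0,0],[4,0,-3,0,0,0,0],[5,0,0,0,0,0,0],[5,0,0,0,0,0,0],[4.5,0,0,0,0,0,0],[0,0,0,0,0,0,0],[0,0,0,0,0,0,0]]'; python3 -c "
from h import *
delta(stand(0,-.016,.11))"
```

```text
time: 6.32
ee_pos: [0.5593, 0.0861, 0.1933]
tcp_rot: [0.685, 0.728, -0.0, 0.0]
ft_force: [0.2, -0.1, 0.0]
gripper_width: 0.002
grip_force: 0.0
turn [0.    0.    0.001] shift before [ 0.73 -0.07  8.33] shift after turn [ 0.73 -0.07  8.33] t 6.325 F [ 0.2 -0.1  0. ] j6 0.05
```

```bash
python3 -m handwheel '[[0.7,0,4.2,0,0,0,0],[0,0,4.2,0,0,0,0],[0,0,0.6,0,0,0,0],[0,0,0.6,0,0,0,0],[0,0,0.6,0,0,0,0],[0,0,0.5,0,0,0,0],[0,0,0.3,0,0,0,0],[0,0,0,0,0,0,0],[0,0,0,0,0,0,0]]'
```

```text
time: 7.45
ee_pos: [0.5594, 0.0931, 0.0842]
tcp_rot: [0.686, 0.728, 0.0, 0.001]
ft_force: [1.0, -3.2, 5.9]
gripper_width: -0.0
grip_force: 2.9
```

```bash
python3 -m handwheel '[[0,0,0.3,0,0,0,0],[0,0,0.2,0,0,0,0],[0,0,0,0,0,0,0],[0,0,0,0,0,0,0],[0,0,0,0,0,0,0],[0,0,0,0,0,0,0],[0,0,0,0,0,0,0],[0,0,0,0,0,0,0]]'
python3 - <<'E'
from h import *
s=snap('side'); t=snap('top')
P=stand(0,.05,.072); 
for q in (s,t): print([proj(q,stand(0,.05+d,.077)).round(1).tolist() for d in(-.042,-.014,0,.014,.042)])
a=cv2.resize(s['img'][80:140,190:270],(800,600)[:2],interpolation=cv2.INTER_CUBIC)[:, :]
u,v=proj(s,P).astype(int); a=cv2.resize(s['img'][v-25:v+25,u-33:u+33],(396,300),interpolation=cv2.INTER_CUBIC); print(u,v)
u,v=proj(t,P).astype(int); b=cv2.resize(t['img'][v-25:v+25,u-33:u+33],(396,300),interpolation=cv2.INTER_CUBIC); print(u,v)
cv2.imwrite('pics/g.png',np.hstack([a,b]))
E
```

```text
time: 8.45
ee_pos: [0.5602, 0.0929, 0.081]
tcp_rot: [0.686, 0.728, 0.001, 0.002]
ft_force: [-2.7, -6.8, 20.2]
gripper_width: 0.003
grip_force: 10.1
[[239.9, 112.8], [235.1, 109.1], [232.7, 107.3], [230.3, 105.5], [225.7, 102.0]]
[[213.3, 170.2], [202.2, 171.1], [196.6, 171.5], [191.0, 171.9], [179.9, 172.7]]
232 108
196 171
```

View pics/g.png

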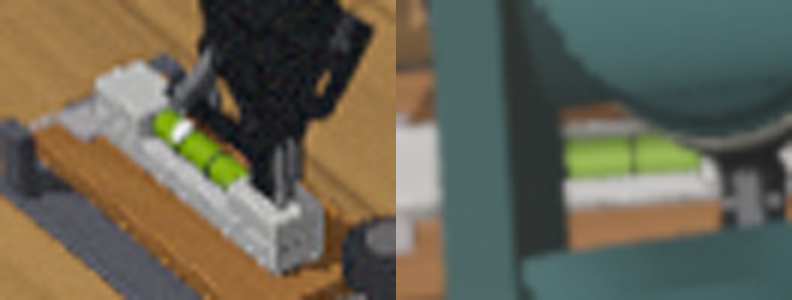

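The side view shows the vial running from crop (160,118) to (238,178). The bubble is near (182,130), the lines are near (187,143) and (212,162), and the fingers press on the block. Next I measure a profile along the vial.

```bash
cat >> h.py <<'E'
def bubble():
    s=snap('side'); im=s['img'].astype(np.float32)
    ys=np.arange(.010,.0921,.002); out=[]
    for xo in (-.006,-.003,0,.003):
        q=np.array([proj(s,stand(xo,y,.079-abs(xo)*.3)) for y in ys]).astype(np.float32)
        c=cv2.remap(im,q[:,0].reshape(1,-1),q[:,1].reshape(1,-1),cv2.INTER_LINEAR)[0]
        out.append(c)
        print(xo,'B',c[:,0].astype(int).tolist()); print('   G',c[:,1].astype(int).tolist())
E
python3 -c "
from h import *
bubble()"
```

```text
-0.006 B [175, 136, 86, 39, 12, 11, 14, 14, 12, 14, 20, 24, 26, 29, 33, 35, 27, 22, 21, 21, 15, 11, 13, 17, 19, 26, 42, 71, 127, 178, 208, 184, 143, 91, 55, 25, 11, 16, 17, 15, 36, 61]
   G [176, 170, 168, 172, 172, 171, 172, 171, 172, 173, 170, 165, 155, 138, 137, 150, 163, 169, 172, 171, 170, 170, 169, 171, 171, 159, 145, 134, 163, 194, 217, 212, 199, 183, 175, 171, 169, 168, 169, 168, 150, 127]
-0.003 B [139, 105, 60, 32, 21, 22, 26, 23, 21, 23, 29, 32, 31, 32, 33, 34, 33, 32, 30, 26, 24, 19, 17, 14, 14, 15, 33, 78, 130, 186, 213, 225, 223, 167, 105, 41, 24, 19, 22, 24, 34, 51]
   G [179, 167, 152, 157, 167, 173, 175, 174, 174, 175, 177, 173, 156, 137, 122, 143, 161, 176, 177, 175, 174, 174, 174, 174, 173, 173, 170, 163, 170, 189, 212, 225, 227, 210, 191, 176, 173, 173, 174, 171, 166, 161]
0 B [109, 83, 48, 21, 4, 13, 22, 26, 25, 20, 15, 17, 24, 30, 31, 32, 31, 27, 21, 13, 16, 20, 23, 20, 16, 18, 38, 70, 116, 163, 203, 234, 221, 200, 177, 109, 49, 5, 7, 12, 28, 55]
   G [146, 162, 163, 159, 162, 161, 161, 164, 164, 160, 157, 153, 146, 138, 130, 137, 152, 158, 164, 168, 165, 165, 168, 168, 163, 159, 156, 155, 166, 185, 209, 235, 226, 214, 204, 187, 172, 165, 165, 167, 164, 156]
0.003 B [90, 86, 58, 23, 8, 15, 20, 25, 28, 25, 20, 15, 16, 23, 29, 32, 32, 30, 25, 20, 18, 19, 22, 24, 22, 19, 20, 26, 59, 107, 165, 199, 209, 211, 194, 166, 125, 67, 26, 5, 21, 39]
   G [91, 112, 127, 142, 148, 146, 146, 148, 147, 147, 145, 141, 131, 120, 111, 105, 119, 134, 146, 152, 149, 150, 151, 154, 153, 148, 144, 139, 137, 150, 176, 197, 211, 216, 208, 194, 176, 162, 155, 156, 153, 149]
```

The lines are at y ≈ 37 and 64 mm and the bubble is at about 71–73 mm, so it stands about 20 mm towards the hinge. That needs about 2.2 rad clockwise. I'll lift, go over the wheel with the fingers open, and check before descending.

```bash
python3 -m handwheel '[[0,0,-5,0,0,0,0],[0,0,-5,0,0,0,8.5],[-4,0,0,0,0,0,8.5],[-4,0,0,0,0,0,8.5],[-2.4,0,0,0,0,0,8.5],[0,0,0,0,0,0,8.5],[0,0,0,0,0,0,8.5]]' 40
python3 - <<'E'
from h import *
delta(stand(0,-.12,.078))
s=snap('side'); cv2.imwrite('pics/i.png',cv2.resize(s['img'][50:170,200:320],None,fx=4,fy=4,interpolation=cv2.INTER_CUBIC))
E
```

```text
time: 9.48
ee_pos: [0.5651, -0.0101, 0.1783]
tcp_rot: [0.686, 0.728, 0.0, -0.0]
ft_force: [0.1, 0.2, -0.5]
gripper_width: 0.995
grip_force: 0.0
turn [-0. -0.  0.] shift before [-0.04 -0.07 10.03] shift after turn [-0.04 -0.07 10.03] t 9.475 F [ 0.1  0.2 -0.5] j6 -0.12
```

```bash
python3 -m handwheel '[[0,0,4,0,0,0,8.5],[0,0,3,0,0,0,8.5],[0,0,3,0,0,0,8.5],[0,0,0,0,0,0,8.5],[0,0,0,0,0,0,4.5],[0,0,0,0,0,0,4.5],[0,0,0,0,0,0,4.5],[0,0,0,0,0,0,4.5]]' 40
python3 - <<'E'
from h import *
delta(stand(0,-.12,.078))
s=snap('side'); cv2.imwrite('pics/i.png',cv2.resize(s['img'][50:170,200:320],None,fx=4,fy=4,interpolation=cv2.INTER_CUBIC))
E
```

```text
time: 10.52
ee_pos: [0.5664, -0.0105, 0.0802]
tcp_rot: [0.686, 0.728, 0.001, 0.001]
ft_force: [4.6, 1.4, 6.2]
gripper_width: 0.547
grip_force: 41.9
turn [0.004 0.    0.   ] shift before [ 0.01 -0.21  0.22] shift after turn [ 0.01 -0.2   0.22] t 10.525 F [4.6 1.4 6.2] j6 -0.12
```

View pics/i.png

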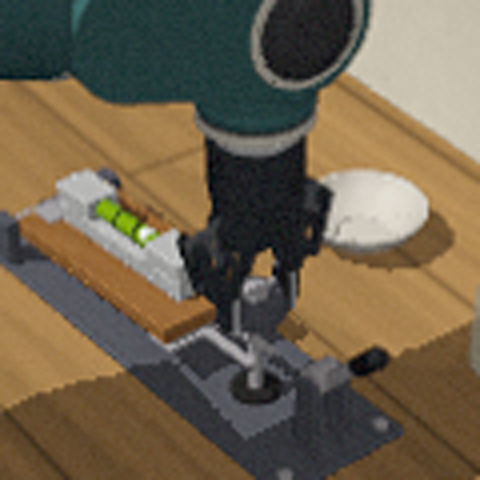

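The wheel is held between the pads at (260,305), and the lever lies over at (370,360). Turning +2.2 rad about tool z is clockwise from above.

```bash
python3 -m handwheel '[[0,0,0,0,0,0.17,4.5],[0,0,0,0,0,0.17,4.5],[0,0,0,0,0,0.17,4.5],[0,0,0,0,0,0.17,4.5],[0,0,0,0,0,0.17,4.5],[0,0,0,0,0,0.17,4.5],[0,0,0,0,0,0.17,4.5],[0,0,0,0,0,0.17,4.5],[0,0,0,0,0,0.17,4.5],[0,0,0,0,0,0.17,4.5],[0,0,0,0,0,0.17,4.5],[0,0,0,0,0,0.17,4.5]]'; python3 -m handwheel '[[0,0,0,0,0,0.16,4.5],[0,0,0,0,0,0,4.5],[0,0,0,0,0,0,4.5]]'; python3 -c "
from h import *
delta(stand(0,-.12,.078))"
```

```text
time: 12.08
ee_pos: [0.5636, -0.0066, 0.0801]
tcp_rot: [0.979, -0.205, -0.002, -0.003]
ft_force: [-25.8, 38.4, 24.3]
gripper_width: 0.551
grip_force: 43.8
time: 12.45
ee_pos: [0.5642, -0.0064, 0.08]
tcp_rot: [0.96, -0.28, -0.002, -0.003]
ft_force: [-19.9, 38.9, 20.6]
gripper_width: 0.545
grip_force: 43.4
turn [-0.01  -0.003 -2.199] shift before [0.24 0.34 0.2 ] shift after turn [-0.41 -0.    0.2 ] t 12.45 F [-19.9  38.9  20.6] j6 2.08
```

```bash
python3 -m handwheel '[[0,0,0,0,0,0,8.5],[0,0,0,0,0,0,8.5],[0,0,0,0,0,0,8.5],[0,0,-4,0,0,0,8.5],[0,0,-4,0,0,0,8.5],[0,0,-2,0,0,-0.18,0],[0,0,0,0,0,-0.18,0],[0,0,0,0,0,-0.18,0],[0,0,0,0,0,-0.18,0],[0,0,0,0,0,-0.18,0],[0,0,0,0,0,-0.18,0],[0,0,0,0,0,-0.18,0]]'; python3 -m handwheel '[[0,0,0,0,0,-0.18,0],[0,0,0,0,0,-0.18,0],[0,0,0,0,0,-0.18,0],[0,0,0,0,0,-0.18,0],[0,0,0,0,0,-0.18,0],[0,0,0,0,0,-0.04,0],[0,0,0,0,0,0,0],[0,0,0,0,0,0,0]]'; python3 -c "
from h import *
delta(stand(0,-.016,.11))"
```

```text
time: 13.95
ee_pos: [0.5651, -0.0109, 0.1783]
tcp_rot: [0.94, 0.341, -0.0, 0.0]
ft_force: [-0.5, -0.2, 1.0]
gripper_width: 0.001
grip_force: 0.0
time: 14.95
ee_pos: [0.5651, -0.0107, 0.1783]
tcp_rot: [0.686, 0.728, -0.0, -0.0]
ft_force: [0.4, 0.0, 0.9]
gripper_width: 0.001
grip_force: 0.0
turn [-0.     0.    -0.001] shift before [10.43 -0.08  6.83] shift after turn [10.43 -0.07  6.83] t 14.95 F [0.4 0.  0.9] j6 -0.12
```

```bash
python3 -m handwheel '[[5.2,0,0,0,0,0,0],[5.2,0,0,0,0,0,0],[0,0,4,0,0,0,0],[0,0,2.8,0,0,0,0],[0,0,0.6,0,0,0,0],[0,0,0.6,0,0,0,0],[0,0,0.6,0,0,0,0],[0,0,0.5,0,0,0,0],[0,0,0.2,0,0,0,0],[0,0,0.2,0,0,0,0],[0,0,0,0,0,0,0],[0,0,0,0,0,0,0]]'; python3 -m handwheel '[[0,0,0,0,0,0,0],[0,0,0,0,0,0,0],[0,0,0,0,0,0,0],[0,0,0,0,0,0,0],[0,0,0,0,0,0,0],[0,0,0,0,0,0,0],[0,0,0,0,0,0,0]]'
python3 - <<'E'
from h import *
bubble(); s=snap('side'); cv2.imwrite('pics/j.png',cv2.resize(s['img'][83:133,199:265],(660,500),interpolation=cv2.INTER_CUBIC))
E
```

```text
time: 16.45
ee_pos: [0.5603, 0.0927, 0.0861]
tcp_rot: [0.686, 0.728, 0.001, 0.002]
ft_force: [-2.4, -5.6, 17.5]
gripper_width: -0.001
grip_force: 8.7
time: 17.32
ee_pos: [0.5603, 0.0927, 0.086]
tcp_rot: [0.686, 0.728, 0.001, 0.002]
ft_force: [-2.1, -5.6, 17.8]
gripper_width: -0.0
grip_force: 8.7
-0.006 B [184, 185, 181, 175, 140, 84, 46, 27, 9, 3, 8, 12, 16, 23, 28, 30, 21, 23, 39, 86, 141, 177, 161, 142, 115, 76, 37, 9, 12, 16, 17, 18, 17, 18, 18, 19, 16, 12, 7, 2, 14, 32]
   G [184, 185, 183, 180, 173, 169, 167, 162, 163, 162, 161, 162, 162, 135, 117, 110, 133, 152, 166, 174, 187, 198, 195, 191, 183, 170, 158, 149, 132, 126, 136, 151, 159, 164, 164, 165, 164, 162, 162, 164, 162, 156]
-0.003 B [184, 182, 175, 151, 108, 52, 11, 16, 17, 12, 9, 9, 14, 19, 25, 27, 24, 20, 44, 91, 146, 195, 222, 230, 191, 150, 96, 54, 29, 23, 22, 17, 11, 13, 16, 19, 14, 7, 7, 9, 9, 4]
   G [185, 185, 182, 179, 177, 175, 173, 172, 172, 171, 172, 172, 169, 162, 147, 130, 132, 152, 167, 182, 199, 213, 224, 229, 214, 198, 179, 161, 143, 128, 138, 154, 168, 174, 173, 173, 171, 171, 171, 171, 172, 173]
0 B [183, 183, 173, 147, 109, 64, 29, 12, 11, 12, 8, 7, 10, 15, 20, 26, 31, 36, 55, 89, 141, 187, 224, 237, 232, 221, 162, 88, 27, 25, 26, 28, 20, 11, 2, 6, 13, 15, 15, 21, 21, 19]
   G [183, 184, 184, 180, 177, 174, 172, 172, 172, 171, 171, 172, 172, 168, 147, 116, 95, 124, 154, 182, 197, 212, 227, 233, 230, 223, 202, 177, 157, 147, 141, 139, 155, 166, 170, 170, 169, 170, 170, 172, 172, 166]
0.003 B [135, 159, 158, 164, 144, 94, 52, 23, 15, 16, 16, 12, 9, 12, 17, 19, 22, 27, 30, 50, 92, 135, 180, 217, 228, 221, 215, 198, 113, 51, 23, 23, 26, 26, 18, 11, 11, 17, 18, 14, 17, 17]
   G [134, 159, 161, 171, 177, 172, 169, 168, 166, 166, 166, 167, 165, 162, 158, 153, 129, 115, 118, 144, 169, 192, 209, 223, 228, 224, 218, 210, 180, 160, 152, 145, 141, 151, 162, 165, 163, 162, 163, 164, 163, 163]
```

View pics/j.png

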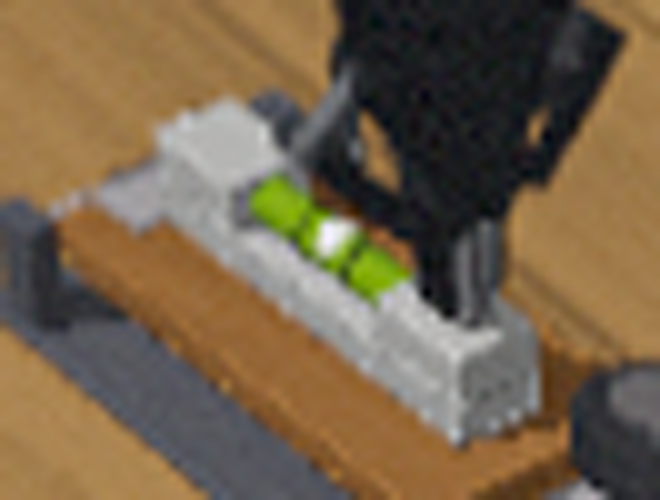

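The bubble stands between the two lines, around (333,235), within about 1 mm of the middle. The level is pressed firmly with about 18 N.

```bash
python3 -c "
from h import *
print(env.sign_off())"
```

```text
the job is handed in; nothing more can be done
None
```

I handed the job in at about 17 s with the lever flipped right over, the wheel turned 2.2 rad clockwise, the bubble within about 1 mm of centre, and the level still pressed down with about 18 N; the sign-off returned no verdict.

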